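Fit the filter cartridge to the workshop vacuum

ROBOT

A 6-joint arm with a two-finger parallel gripper is mounted at the origin on the work surface. World frame = base frame: x ahead of the robot, y to its left, z up, the work surface at z = 0. Lengths are in m, angles in rad, forces in N, time in s.
With the tool pointing down it reaches from about 0.35 to 0.875 m from the base axis. Payload 4.2 kg.
Tool frame: the origin (TCP) lies midway between the tips of the shut fingers; the grasp point (between the pads) lies 19 mm behind it; z points along the fingers, y is the direction in which the jaws open and shut (so a half turn about z gives the same grasp; the last joint's range is limited). The gripper opens to 87 mm and grips with 3 to 60 N. Pads are 19 mm wide; open, the fingers measure 117 mm over their backs; the gripper's body (75 mm by 190 mm) begins 51 mm behind the grasp point.
Start: joints at [1.397, 0.385, 0.008, 0, -1.194, -0.259], TCP at [0.262, 0.567, 0.223] pointing down, gripper open.
Joint ranges: [-3.14, 3.14], [-1.21, 2.06], [-1.07, 1.41], [-3.16, 2.05], [-2.99, -0.16], [-3.1, 3.1]. Speed limits (rad/s): [2.79, 2.79, 3.14, 3.14, 3.14, 3.14].

INTERFACE

Orientations are given as a rotation vector (axis times angle).
In Python, from station import arm gives the robot as it stands.
- The arm moves only by the tool move_arm, never from a script. Its argument "motion" is a list of rows, each a list of 7 numbers: the finger opening in cm, from 0 to 8.7, then the shift along the tool's x, y, z in cm, then the turn, a rotation vector about the tool's x, y, z in rad. In form: [[hand, dx, dy, dz, rx, ry, rz], ...]. A call has 1 to 20 rows; each row shifts and turns the commanded pose from where the row before left it, along the tool's axes as they then stand; what a row does not reach is not made up. A row lasts 1/10 s, in which the tool goes at most 50 mm and 8.59 degrees, less where a joint would pass 70% of its speed; a pose out of reach is approached as far as the arm can. A call is refused whole if a number of a shift passes 5 or a number of a turn 0.15, either way. A call with a gripper value outside its range is refused whole. The fingers move at their own pace and stop on an object; the grip force is fixed at half the most. Time passes only in rows, so rows that do not move let the fingers close. It gives the time, the measured TCP pose, the force and the opening at its end, in the units of the state.
- arm.read_state(): the state, without advancing time (a new reading comes with each control period).
- arm.read_camera(name): name is "scene" or "top" or "wrist"; returns (picture, depth): 400x640x3 uint8, red, green, blue; 400x640 float32, m along the optical axis (not along the pixel's ray), 0 where there is no reading.
- arm.calibration(name): a dict with "intrinsics" (3x3 intrinsics, pixels), "pose" (4x4, takes a point from camera to world coordinates). Camera axes: x right, y down, z forward; pixel columns grow to the right and rows downward; lengths in m; the calibration is good to about 2 mm. A picture is of the moment at which its call begins: read the wrist's pose just before it. calibration takes no time and is no camera call; for the wrist camera it gives the pose at the moment of the call.
- arm.job_done(): hands the job in, once; it reports no verdict.
Trained networks look in the newest picture that a camera, given by its name, has taken for a name from the list of things; names that differ only in an ending like _2 or _b are one class to them, and where a whole thing is asked for, a point or a joint stands for the part that bears it (a point fixed in the world has none). Each returns a list of dicts, best first, with "score" (0 to 1); they miss things now and then, are a little off and sometimes report something else, mostly with a low value. They report only what shows in the picture. A call takes as long as a camera call. They do not tell look-alikes from the thing itself.
- arm.masks_of(camera, target): "region" (400x640 bool, what is visible of it) and "position" ([row, column] in pixels, amid what is visible of it).
The state is a dict: "clock": time; "joint_positions": joint angles; "joint_vel": joint speeds; "joint_torque": joint torques, N m; "tcp_pos": TCP position; "orientation": TCP orientation; "contact_force": force on the tool from outside, world axes, zero at the start; "ft_torque": the same for the moment, N m; "width": finger opening in m.
Only numpy, scipy, OpenCV 4.12 (cv2) and the standard library are available. Lean on these libraries where they do the work, as an engineer would, in place of code of your own. Each camera call takes 0.05 s, during which the arm holds its last target.

TASK

The vacuum's power head lies upside down on the bench for a filter change. Pick up the pleated filter cartridge, set its two lugs into the gaps of the collar in the middle of the head, push it down gently against the sprung seal and, still pushing, turn it about a quarter turn clockwise (seen from above) to the stop; then let go so that it springs up and stays locked. Never force it, and leave the other things on the bench where they are.

Things in the scene. Friction and masses are not known exactly. Their poses are not given: they have to be found in the camera images.
- filter_center (a point): Filter cartridge, loose, about 0.35 kg, standing on the bench: upright cylinder of white pleated paper between grey plastic ends, 112 mm across, 134 mm high, with a straight grip bar across its top. This point is on its axis half-way up, 67 mm above its underside; z up, x along the bar. It is the same after a half turn.
- filter_grip (a point): Grip bar on the cartridge's top end: 72 mm long along the cartridge's x, 14 mm thick along y, standing 26 mm proud of the flat end cap. This point is at the bar's middle, 13 mm above the end cap, 121 mm above the cartridge's underside.
- filter: The cartridge; origin on its axis at its underside. Below: spigot 88 mm across, with a 6 mm lead-in cone (77 mm at the foot). Two lugs stick out of the spigot at +x and -x, in line with the grip bar: 21 mm wide, 5 mm thick, 8 to 13 mm above the underside, out to 53 mm from the axis. A flange 112 mm across starts 22.5 mm above the underside.
- head: Vacuum's power head, upside down on a soft pad, heavy, does not move: round grey and black housing 296 mm across. In the middle of its upper plate, 100 mm above this origin, sits the collar, a grey ring 125 mm across. Origin on the collar's axis near bench level (a few mm above or below it), axes as at point collar.
- collar (a point): Centre of the collar's top face, 129 mm above the head's origin, z up. A lip 5 mm thick narrows the ring to a hole 94 mm across, but for two gaps 26 mm wide, near +x and -x, for the lugs. The clip-in ring differs from head to head: the true gap line is turned up to 15 degrees either way from this x axis, to be found by feel or eye (a small block outside the ring marks each gap).
- seal_rest (a point): Point on the collar's axis, 14 mm below its top face: where the top of the sprung rubber sealing ring rests. A cartridge with its lugs in the gaps meets it here with its underside (with its lugs on top of the lip it is stopped 6 mm higher). Pressed, it gives 1 mm per 1.8 N after the first 3.6 N. The cartridge's flange lands hard on the collar after 8.5 mm.
- lock (a point): Point on the collar's axis, 18 mm below its top face: height of the cartridge's underside when locked. Turn from gaps to hard stop: 80 to 82 degrees, only clockwise from above; it drags with up to 0.3 N m. A 2.5 mm tooth hangs under the lip before the stop: keep the underside 2.5 mm or more below this point (spring force 15.5 to 19 N) up to the stop. Let go, it rises to this point, held by tooth and stop.
- earmuffs: Bystander: black ear defenders lying on the bench, about 150 by 150 mm, 80 mm high; origin between the cups at bench level.
- glue: Bystander: white glue bottle, 62 mm across, 170 mm high, standing; origin at the centre of its underside.
- ladder_offcut: Bystander: offcut of a wooden rack ladder, 160 by 90 mm, 44 mm high, lying flat; origin at the centre of its underside.
Things that resemble listed ones, but are neither listed nor needed, are in the scene too. Leave any green, purple or yellow look-alike of the filter alone.

How it is judged:
By the outcome, as a careful person would: the job done as asked, in the order asked, and still so for the second after the job is handed in, with the robot touching nothing.
It also fails if it takes over 72 s, if anything falls off the work surface, if the arm or the gripper's body presses on something with over 40 N, if the wrist force passes 120 N, or if a joint passes its speed limit or range.

## Working session

There is one attempt and no reset: what is moved stays moved. The work goes in short steps, Python scripts to look and compute and a tool call to move; the robot and the scene stay as the last step left them, time stands still between calls to the robot, and variables do not carry over. Pictures are saved under pics/ and viewed, and the job is handed in when it is done.

Besides the shell and the picture viewer there is one more tool, called after "Emit:" as name(argument=value, ...), one argument or row to a line, values as JSON. move_arm: Moves the arm, as the interface text tells. Its arguments: {"type":"object","properties":{"motion":{"type":"array","items":{"type":"array","items":{"type":"number"}}}},"required":["motion"]}

```bash
mkdir -p pics; ls; python3 - <<'E'
from station import arm
import cv2,numpy as np
s=arm.read_state();print({k:np.round(v,4).tolist() for k,v in s.items()})
for n in ("scene","top"):
    p,d=arm.read_camera(n)
    cv2.imwrite(f"pics/{n}0.png",p[:,:,::-1]); np.save(f"{n}0d.npy",d)
    c=arm.calibration(n);print(n,np.round(c["intrinsics"],1).tolist(),np.round(c["pose"],4).tolist())
    for t in ("filter","head"):
        for m in arm.masks_of(n,t)[:5]:
            r,cc=np.array(m["position"]).astype(int)
            print(t,round(m["score"],2),r,cc,m["region"].sum())
E
```

```text
pics
{'clock': 0.0, 'joint_positions': [1.3966, 0.3856, 0.0066, -0.0005, -1.194, -0.2586], 'joint_vel': [-0.0008, -0.001, -0.0001, 0.0005, -0.0, -0.0003], 'joint_torque': [0.0017, -39.0659, 18.7402, 4.2199, 0.0109, -0.0002], 'tcp_pos': [0.2619, 0.5668, 0.2214], 'orientation': [3.0661, -0.6743, -0.0006], 'contact_force': [0.412, 0.1398, 0.4762], 'ft_torque': [0.0092, -0.0301, 0.0232], 'width': 0.0869}
scene [[379.6, 0.0, 322.0], [0.0, 379.6, 204.6], [0.0, 0.0, 1.0]] [[0.7488, 0.4837, -0.4532, 0.9384], [0.6628, -0.5368, 0.5221, -0.4362], [0.0092, -0.6913, -0.7225, 0.7618], [0.0, 0.0, 0.0, 1.0]]
filter 0.92 178 409 1943
filter 0.89 137 313 1433
filter 0.88 175 338 1829
head 0.94 271 231 14212
top [[452.8, 0.0, 324.8], [0.0, 452.8, 196.3], [0.0, 0.0, 1.0]] [[0.0276, -0.9895, 0.1421, 0.3884], [-0.9993, -0.0239, 0.0276, 0.0192], [-0.0239, -0.1427, -0.9895, 1.2451], [0.0, 0.0, 0.0, 1.0]]
filter 0.65 225 212 1778
filter 0.62 181 227 1674
filter 0.58 230 274 1636
filter 0.56 290 241 1770
head 0.9 225 427 10963
head 0.32 134 329 612
```

View pics/scene0.png

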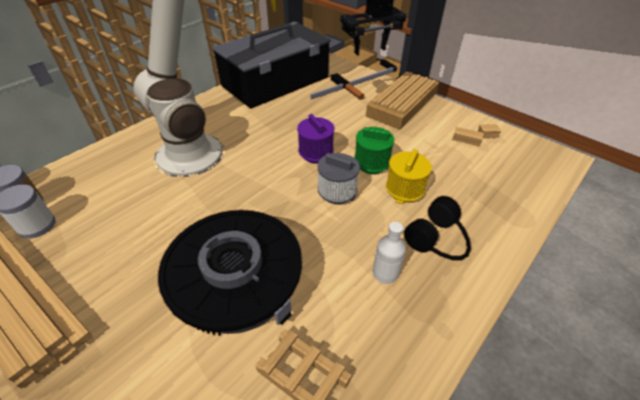

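View pics/top0.png

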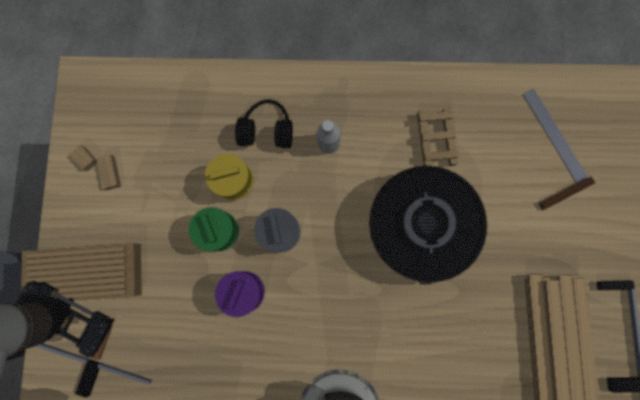

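Four things could be taken for the filter. In the top view (col,row) they are purple (240,294), green (213,230), yellow (228,176) and the grey/white pleated one (277,230). By the description it is the grey/white one, so I'll check it in a close crop and measure the filter and collar.

```bash
cat > h.py <<'E'
import numpy as np,cv2
from station import arm
def cloud(n,d,c=None):
    c=c or arm.calibration(n);K=c["intrinsics"];T=c["pose"]
    v,u=np.mgrid[0:d.shape[0],0:d.shape[1]]
    P=np.stack([(u-K[0][2])/K[0][0]*d,(v-K[1][2])/K[1][1]*d,d],-1)
    W=P@np.array(T)[:3,:3].T+np.array(T)[:3,3]
    W[d<=0]=np.nan
    return W
def ortho(img,W,c,r,zmin,zmax,res=0.0005,z=None):
    pass
E
python3 - <<'E'
from h import *
for n,(u,v) in (("scene",(338,178)),("top",(277,230))):
    p=cv2.imread(f"pics/{n}0.png");cv2.imwrite(f"pics/crop_{n}.png",cv2.resize(p[v-40:v+40,u-50:u+50],None,fx=6,fy=6,interpolation=cv2.INTER_CUBIC))
p=cv2.imread("pics/top0.png");cv2.imwrite("pics/crop_collar.png",cv2.resize(p[185:260,380:480],None,fx=7,fy=7,interpolation=cv2.INTER_CUBIC))
for n in("top","scene"):
    W=cloud(n,np.load(f"{n}0d.npy"))
    for nm,(u,v) in dict(top=dict(f=(277,230),c=(430,222)),scene=dict(f=(338,178),c=(231,258)))[n].items():
        S=W[v-40:v+40,u-50:u+50].reshape(-1,3)
        S=S[np.isfinite(S).all(1)]
        print(n,nm,np.histogram(S[:,2],np.arange(-.01,.2,.005)))
        sel={'f':[(.100,.114),(.126,.142)],'c':[(.122,.136)]}[nm]
        for a,b in sel:
            Q=S[(S[:,2]>a)&(S[:,2]<b)]
            if len(Q): print(a,b,len(Q),Q.mean(0),Q.min(0),Q.max(0),np.median(Q,0))
E
```

```text
top f (array([ 283, 3465, 2032,   39,    0,    1,   37,  116,   65,   24,   23,
         29,   27,   23,   27,   15,   16,   18,   10,    7,    9,    3,
        280, 1100,  129,    5,    8,   11,  130,   33,    0,    0,    0,
          0,    0,    0,    0,    0,    0,    0,    0]), array([-0.01 , -0.005,  0.   ,  0.005,  0.01 ,  0.015,  0.02 ,  0.025,
        0.03 ,  0.035,  0.04 ,  0.045,  0.05 ,  0.055,  0.06 ,  0.065,
        0.07 ,  0.075,  0.08 ,  0.085,  0.09 ,  0.095,  0.1  ,  0.105,
        0.11 ,  0.115,  0.12 ,  0.125,  0.13 ,  0.135,  0.14 ,  0.145,
        0.15 ,  0.155,  0.16 ,  0.165,  0.17 ,  0.175,  0.18 ,  0.185,
        0.19 ,  0.195]))
0.1 0.114 1505 [0.46779888 0.18543563 0.1069866 ] [0.41020749 0.11827343 0.10004661] [0.56347696 0.30186724 0.11383756] [0.46567453 0.18001166 0.10705239]
0.126 0.142 173 [0.46421337 0.17283418 0.13327823] [0.42955653 0.15897269 0.12624034] [0.49849967 0.1872594  0.13933974] [0.46378162 0.17259896 0.13343702]
top c (array([   6,   80,   45,    1,    0,    0,    0,    0,    0,    0,    0,
          0,    0,    0,    0,    0,    0,    
[... 1814 characters left out ...]
 0,    0,    0, 1384,
       3867,  474,  686,  235,  131, 1016,   27,    0,    0,    0,    0,
          0,    0,    0,    0,    0,    0,    0,    0]), array([-0.01 , -0.005,  0.   ,  0.005,  0.01 ,  0.015,  0.02 ,  0.025,
        0.03 ,  0.035,  0.04 ,  0.045,  0.05 ,  0.055,  0.06 ,  0.065,
        0.07 ,  0.075,  0.08 ,  0.085,  0.09 ,  0.095,  0.1  ,  0.105,
        0.11 ,  0.115,  0.12 ,  0.125,  0.13 ,  0.135,  0.14 ,  0.145,
        0.15 ,  0.155,  0.16 ,  0.165,  0.17 ,  0.175,  0.18 ,  0.185,
        0.19 ,  0.195]))
0.122 0.136 1138 [ 0.49756112 -0.21403506  0.12756198] [ 0.43073162 -0.27348412  0.12204557] [ 0.55619546 -0.14742484  0.13121701] [ 0.49967838 -0.22153164  0.12786627]
```

```bash
cd pics; python3 -c "
import cv2,numpy as np
a=[cv2.resize(cv2.imread(f),(400,300)) for f in('crop_scene.png','crop_top.png')]
cv2.imwrite('both.png',np.hstack(a))"
```

```text
(no output)
```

View pics/both.png

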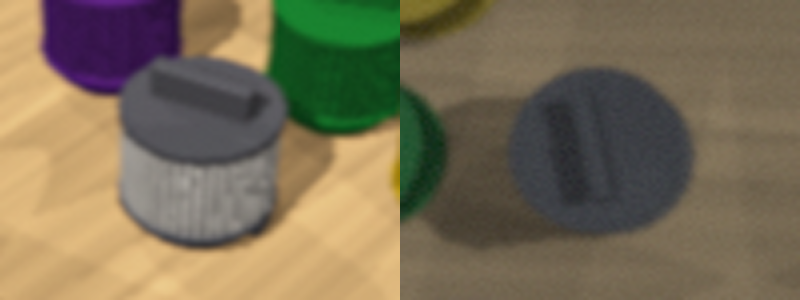

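View pics/crop_collar.png

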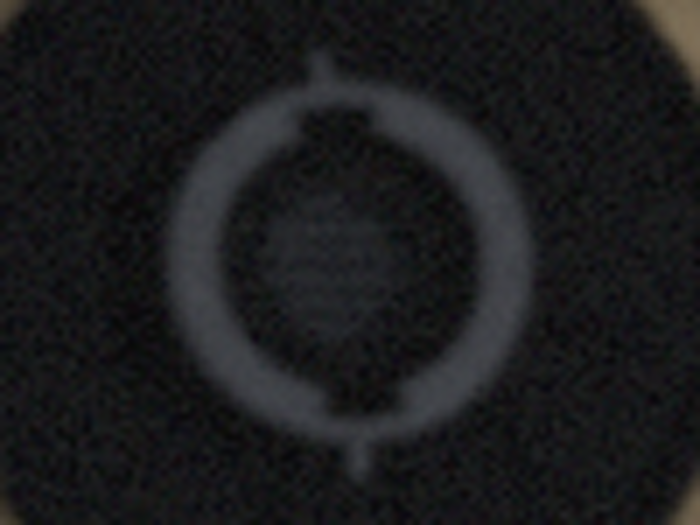

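The crops confirm it: the object at scene (338,178) / top (277,230) has grey ends and white pleats, with a bar running nearly along world x. The collar gaps are at the top and bottom of the ring, at crop (335,115) and (365,400). Next I'll measure both.

```bash
cat >> h.py <<'E'
def rect(p,n,cx,cy,z,half=0.09,res=0.0003,c=None):
    """top-down view of the plane z: image up=+x, left=+y"""
    c=c or arm.calibration(n);K=np.array(c["intrinsics"]);T=np.linalg.inv(np.array(c["pose"]))
    N=int(2*half/res)
    i,j=np.mgrid[0:N,0:N]
    X=np.stack([cx+half-i*res,cy+half-j*res,np.full(i.shape,z)],-1)
    q=(X@T[:3,:3].T+T[:3,3])@K.T
    m=(q[...,:2]/q[...,2:]).astype(np.float32)
    return cv2.remap(p,m[...,0],m[...,1],cv2.INTER_CUBIC)
def circ(P):
    A=np.c_[2*P,np.ones(len(P))];s=np.linalg.lstsq(A,(P**2).sum(1),rcond=None)[0]
    return s[0],s[1],np.sqrt(s[2]+s[0]**2+s[1]**2)
def pose():
    from scipy.spatial.transform import Rotation as R
    s=arm.read_state();M=R.from_rotvec(s["orientation"]).as_matrix()
    return s,np.array(s["tcp_pos"]),M,np.arctan2(M[1,0],M[0,0])
E
python3 - <<'E'
from h import *
out=[]
for n in("top","scene"):
    W=cloud(n,np.load(f"{n}0d.npy")); p=cv2.imread(f"pics/{n}0.png")
    S=W.reshape(-1,3);S=S[np.isfinite(S).all(1)]
    B=S[(S[:,2]>.128)&(S[:,2]<.14)&(np.hypot(S[:,0]-.467,S[:,1]-.171)<.045)]
    C=np.cov(B[:,:2].T);w,V=np.linalg.eigh(C);v=V[:,1]*np.sign(V[0,1])
    print(n,"bar",B.mean(0),"ang",np.degrees(np.arctan2(v[1],v[0])),"mid",(np.percentile(B[:,:2]@v,2)+np.percentile(B[:,:2]@v,98))/2, np.ptp(B[:,:2]@v))
    F=S[(S[:,2]>.102)&(S[:,2]<.112)&(np.hypot(S[:,0]-.467,S[:,1]-.171)<.068)]
    # filter cap: hull circle
    h=cv2.convexHull(F[:,:2].astype(np.float32))[:,0];print("cap circle",circ(h))
    R=S[(S[:,2]>.122)&(S[:,2]<.135)&(np.hypot(S[:,0]-.492,S[:,1]+.209)<.075)]
    h=cv2.convexHull(R[:,:2].astype(np.float32))[:,0];print("collar circle",circ(h),np.median(R[:,2]))
    out.append(np.hstack([rect(p,n,.467,.171,.134),rect(p,n,.492,-.21,.127)]))
    cv2.imwrite(f"pics/rect_{n}.png",cv2.resize(out[-1],(800,400)))
cv2.imwrite("pics/rects.png",cv2.resize(np.vstack(out),(600,600)))
E
```

```text
top bar [0.46420907 0.1730104  0.13345886] ang 14.337361783397544 mid 0.492549779415971 0.07201815642453024
cap circle (np.float64(0.46454987730504704), np.float64(0.17316056908020486), np.float64(0.05538697786385547))
collar circle (np.float64(0.4917660138475731), np.float64(-0.20882280114798502), np.float64(0.06256749268734066)) 0.12615594000317043
scene bar [0.4688808  0.16998229 0.13378388] ang 15.08005301215206 mid 0.49583350082219746 0.07147021778962709
cap circle (np.float64(0.4672245045962557), np.float64(0.1714214885358247), np.float64(0.0556816312715243))
collar circle (np.float64(0.49350751179817615), np.float64(-0.21064137967280872), np.float64(0.0631041302130422)) 0.1278662671499013
```

View pics/rects.png

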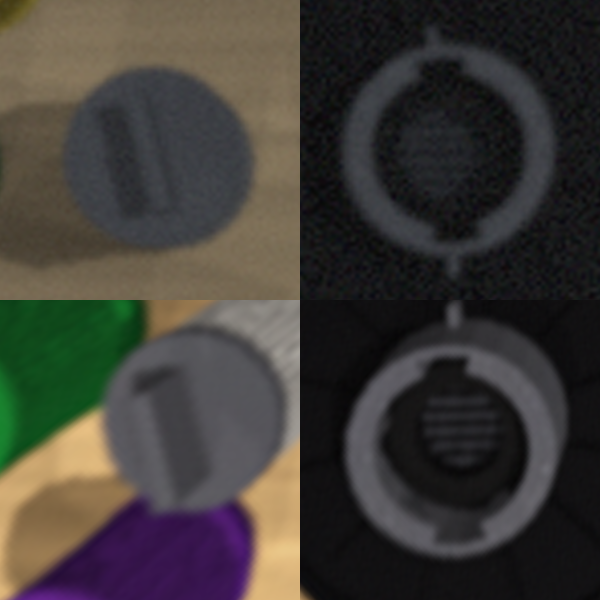

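```bash
cat >> h.py <<'E'
def plan(target,yaw_deg,hand,n,cur=None):
    s,t,M,psi=pose()
    if cur is not None: t,psi=np.array(cur[:3]),np.radians(cur[3])
    d=np.array(target)-t; a=np.radians(yaw_deg)-psi; a=(a+np.pi)%(2*np.pi)-np.pi
    rows=[]
    for k in range(n):
        w=d/n; c_,s_=np.cos(psi),np.sin(psi)
        x=w[0]*c_+w[1]*s_; y=w[0]*s_-w[1]*c_; z=-w[2]
        rz=-a/n
        rows.append([hand]+[round(v*100,2) for v in(x,y,z)]+[0,0,round(rz,4)]); psi-=rz
    print(rows)
def st():
    s,t,M,psi=pose(); print("t",round(s["clock"],2),"tcp",np.round(t,4),"yaw",round(np.degrees(psi),2),"tilt",np.round(M[:,2],4),"F",np.round(s["contact_force"],1),"T",np.round(s["ft_torque"],2),"w",round(s["width"],4),"q",np.round(s["joint_positions"],2))
E
python3 -c "
from h import *
plan((.466,.172,.27),14.7,8.7,13)"
```

```text
[[8.7, np.float64(2.7), np.float64(2.1), np.float64(-0.37), 0, 0, np.float64(-0.053)], [8.7, np.float64(2.58), np.float64(2.24), np.float64(-0.37), 0, 0, np.float64(-0.053)], [8.7, np.float64(2.46), np.float64(2.38), np.float64(-0.37), 0, 0, np.float64(-0.053)], [8.7, np.float64(2.33), np.float64(2.5), np.float64(-0.37), 0, 0, np.float64(-0.053)], [8.7, np.float64(2.2), np.float64(2.62), np.float64(-0.37), 0, 0, np.float64(-0.053)], [8.7, np.float64(2.05), np.float64(2.74), np.float64(-0.37), 0, 0, np.float64(-0.053)], [8.7, np.float64(1.91), np.float64(2.84), np.float64(-0.37), 0, 0, np.float64(-0.053)], [8.7, np.float64(1.75), np.float64(2.94), np.float64(-0.37), 0, 0, np.float64(-0.053)], [8.7, np.float64(1.59), np.float64(3.03), np.float64(-0.37), 0, 0, np.float64(-0.053)], [8.7, np.float64(1.43), np.float64(3.11), np.float64(-0.37), 0, 0, np.float64(-0.053)], [8.7, np.float64(1.27), np.float64(3.18), np.float64(-0.37), 0, 0, np.float64(-0.053)], [8.7, np.float64(1.1), np.float64(3.24), np.float64(-0.37), 0, 0, np.float64(-0.053)], [8.7, np.float64(0.92), np.float64(3.29), np.float64(-0.37), 0, 0, np.float64(-0.053)]]
```

Emit:
move_arm(
  motion=[
    [8.7, 2.7, 2.1, -0.4, 0, 0, -0.053],
    [8.7, 2.6, 2.2, -0.4, 0, 0, -0.053],
    [8.7, 2.5, 2.4, -0.4, 0, 0, -0.053],
    [8.7, 2.3, 2.5, -0.4, 0, 0, -0.053],
    [8.7, 2.2, 2.6, -0.4, 0, 0, -0.053],
    [8.7, 2.1, 2.7, -0.4, 0, 0, -0.053],
    [8.7, 1.9, 2.8, -0.4, 0, 0, -0.053],
    [8.7, 1.7, 2.9, -0.4, 0, 0, -0.053],
    [8.7, 1.6, 3.0, -0.4, 0, 0, -0.053],
    [8.7, 1.4, 3.1, -0.4, 0, 0, -0.053],
    [8.7, 1.3, 3.2, -0.4, 0, 0, -0.053],
    [8.7, 1.1, 3.2, -0.4, 0, 0, -0.053],
    [8.7, 0.9, 3.3, -0.4, 0, 0, -0.053],
    [8.7, 0, 0, 0, 0, 0, 0],
    [8.7, 0, 0, 0, 0, 0, 0],
  ],
)

```text
clock: 1.8
tcp_pos: [0.4664, 0.1734, 0.2746]
orientation: [-3.116, -0.398, -0.0]
contact_force: [0.4, 1.4, -1.0]
width: 0.0872
```

```bash
sed -i 's/round(v\*100,2)/round(float(v)*100,2)/; s/round(rz,4)/round(float(rz),4)/' h.py; python3 - <<'E'
from h import *
st(); c=arm.calibration("wrist");p,d=arm.read_camera("wrist");np.save("w1d.npy",d);np.save("w1c.npy",c,allow_pickle=True)
cv2.imwrite("pics/w1.png",p[:,:,::-1])
print(np.round(c["pose"],3).tolist(),np.round(c["intrinsics"],1).tolist())
W=cloud("wrist",d,c);S=W.reshape(-1,3);S=S[np.isfinite(S).all(1)]
B=S[(S[:,2]>.128)&(S[:,2]<.14)&(np.hypot(S[:,0]-.467,S[:,1]-.171)<.045)]
if len(B):
    r=cv2.minAreaRect(B[:,:2].astype(np.float32));print(r,B.mean(0),len(B))
    v=np.linalg.eigh(np.cov(B[:,:2].T))[1][:,1];print(np.degrees(np.arctan2(v[1],v[0])))
F=S[(S[:,2]>.102)&(S[:,2]<.112)&(np.hypot(S[:,0]-.467,S[:,1]-.171)<.068)]
h=cv2.convexHull(F[:,:2].astype(np.float32))[:,0];print("cap",circ(h),np.median(F[:,2]))
E
```

```text
t 1.8 tcp [0.4664 0.1734 0.2746] yaw 14.56 tilt [-0.e+00  3.e-04 -1.e+00] F [ 0.4  1.4 -1. ] T [-0.05  0.01  0.  ] w 0.0872 q [ 0.68  0.13 -0.21 -0.   -1.23  1.14]
[[0.251, -0.922, -0.295, 0.548], [-0.968, -0.239, -0.076, 0.196], [-0.0, 0.305, -0.952, 0.436], [0.0, 0.0, 0.0, 1.0]] [[277.3, 0.0, 317.5], [0.0, 277.3, 201.3], [0.0, 0.0, 1.0]]
((0.46525418758392334, 0.17256486415863037), (0.0719296932220459, 0.013463059440255165), 14.278703689575195) [0.46694275 0.17334223 0.13382806] 753
-165.9313630366221
cap (np.float64(0.4651913842379276), np.float64(0.17277564171687781), np.float64(0.055526260609510665)) 0.10750594398110425
```

View pics/w1.png

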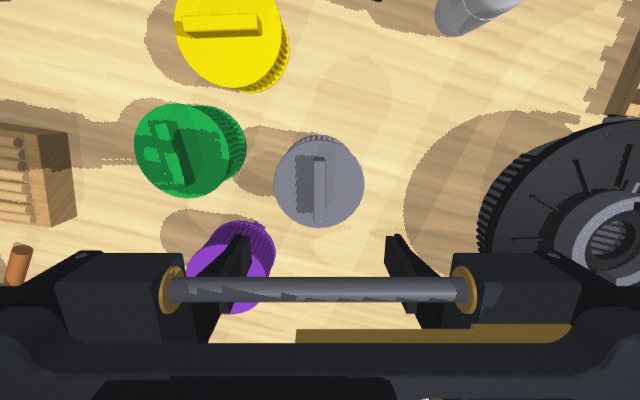

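The wrist view has the grey cartridge at (320,185), its bar lined up with the tool x axis, at world (0.465, 0.173). Descending now, slower at the end.

Emit:
move_arm(
  motion=[
    [5.0, -0.1, 0, 4.0, 0, 0, 0],
    [5.0, 0, 0, 4.0, 0, 0, 0],
    [5.0, 0, 0, 4.0, 0, 0, 0],
    [5.0, 0, 0, 2.5, 0, 0, 0],
    [5.0, 0, 0, 1.0, 0, 0, 0],
    [5.0, 0, 0, 0.6, 0, 0, 0],
    [5.0, 0, 0, 0, 0, 0, 0],
    [5.0, 0, 0, 0, 0, 0, 0],
  ],
)

```text
clock: 2.65
tcp_pos: [0.4661, 0.1745, 0.1149]
orientation: [-3.115, -0.402, -0.004]
contact_force: [-0.8, 0.9, -0.6]
width: 0.05
```

```bash
python3 -c "
from h import *
st()"
```

```text
t 2.65 tcp [0.4661 0.1745 0.1149] yaw 14.72 tilt [ 0.0024  0.0015 -1.    ] F [-0.8  0.9 -0.6] T [-0.06 -0.03  0.01] w 0.05 q [ 0.69  0.28 -0.45  0.   -0.84  1.14]
```

Emit:
move_arm(
  motion=[
    [5.0, -0.1, 0.15, 0.15, 0, 0, 0],
    [5.0, 0, 0, 0.1, 0, 0, 0],
    [5.0, 0, 0, 0, 0, 0, 0],
    [0, 0, 0, 0, 0, 0, 0],
    [0, 0, 0, 0, 0, 0, 0],
    [0, 0, 0, 0, 0, 0, 0],
    [0, 0, 0, 0, 0, 0, 0],
    [0, 0, 0, 0, 0, 0, 0],
    [0, 0, 0, 0, 0, 0, 0],
  ],
)

```text
clock: 3.55
tcp_pos: [0.4646, 0.172, 0.111]
orientation: [3.116, 0.401, -0.0]
contact_force: [0.2, -0.4, 0.2]
width: 0.0141
```

```bash
python3 -c "
from h import *
st()"
```

```text
t 3.55 tcp [0.4646 0.172  0.111 ] yaw 14.68 tilt [-2.e-04 -1.e-04 -1.e+00] F [ 0.2 -0.4  0.2] T [-0.1  -0.13 -0.02] w 0.0141 q [ 0.68  0.28 -0.46 -0.   -0.83  1.14]
```

Emit:
move_arm(
  motion=[
    [0, 0, 0, -1, 0, 0, 0],
    [0, 0, 0, -2, 0, 0, 0],
    [0, 0, 0, -3, 0, 0, 0],
    [0, 0, 0, -3.5, 0, 0, 0],
    [0, 0, 0, -3.5, 0, 0, 0],
    [0, 0, 0, -3, 0, 0, 0],
    [0, 0, 0, -2, 0, 0, 0],
    [0, 0, 0, -1, 0, 0, 0],
    [0, 0, 0, 0, 0, 0, 0],
    [0, 0, 0, 0, 0, 0, 0],
  ],
)

```text
clock: 4.55
tcp_pos: [0.4638, 0.1717, 0.2997]
orientation: [3.115, 0.401, -0.004]
contact_force: [-1.2, 1.0, -3.0]
width: 0.014
```

```bash
python3 -c "
from h import *
st()
plan((.475,.03,.30),10,0,8)"
```

```text
t 4.55 tcp [0.4638 0.1717 0.2997] yaw 14.67 tilt [-2.6e-03 -8.0e-04 -1.0e+00] F [-1.2  1.  -3. ] T [-0.07  0.05  0.02] w 0.014 q [ 0.68  0.11 -0.17 -0.   -1.3   1.14]
[[0, -0.31, 1.75, -0.0, 0, 0, 0.0102], [0, -0.3, 1.75, -0.0, 0, 0, 0.0102], [0, -0.28, 1.76, -0.0, 0, 0, 0.0102], [0, -0.26, 1.76, -0.0, 0, 0, 0.0102], [0, -0.24, 1.76, -0.0, 0, 0, 0.0102], [0, -0.22, 1.76, -0.0, 0, 0, 0.0102], [0, -0.21, 1.77, -0.0, 0, 0, 0.0102], [0, -0.19, 1.77, -0.0, 0, 0, 0.0102]]
```

Emit:
move_arm(
  motion=[
    [0, -0.3, 1.0, 0, 0, 0, 0.01],
    [0, -0.3, 1.75, 0, 0, 0, 0.01],
    [0, -0.3, 1.75, 0, 0, 0, 0.01],
    [0, -0.25, 1.75, 0, 0, 0, 0.01],
    [0, -0.25, 1.75, 0, 0, 0, 0.01],
    [0, -0.2, 1.75, 0, 0, 0, 0.01],
    [0, -0.2, 1.75, 0, 0, 0, 0.01],
    [0, -0.2, 1.75, 0, 0, 0, 0.01],
    [0, 0, 1.0, 0, 0, 0, 0],
    [0, 0, 0, 0, 0, 0, 0],
    [0, 0, 0, 0, 0, 0, 0],
    [0, 0, 0, 0, 0, 0, 0],
  ],
)

```text
clock: 5.75
tcp_pos: [0.4757, 0.0289, 0.3008]
orientation: [-3.129, -0.277, 0.001]
contact_force: [0.6, -0.2, -3.5]
width: 0.0139
```

```bash
python3 - <<'E'
from h import *
st(); c=arm.calibration("wrist");p,d=arm.read_camera("wrist");np.save("w2d.npy",d)
cv2.imwrite("pics/w2.png",p[:,:,::-1])
W=cloud("wrist",d,c);S=W.reshape(-1,3);S=S[np.isfinite(S).all(1)]
R=S[(S[:,2]>.120)&(S[:,2]<.135)&(np.hypot(S[:,0]-.492,S[:,1]+.209)<.075)]
z=np.median(R[:,2])
h=cv2.convexHull(R[:,:2].astype(np.float32))[:,0];x,y,r=circ(h);print("collar",x,y,r,z,len(R))
q=rect(p[:,:,::-1].copy(),"wrist",x,y,z,c=c);cv2.imwrite("pics/w2r.png",q)
np.save("w2S.npy",S)
E
python3 -c "
import cv2,numpy as np
a=cv2.imread('pics/w2.png');b=cv2.imread('pics/w2r.png')
cv2.imwrite('pics/w2b.png',np.hstack([cv2.resize(a,(480,300)),cv2.resize(b,(300,300))]))"
```

```text
t 5.75 tcp [0.4757 0.0289 0.3008] yaw 10.13 tilt [-4.e-04  0.e+00 -1.e+00] F [ 0.6 -0.2 -3.5] T [-0.02 -0.03  0.  ] w 0.0139 q [ 0.4   0.08 -0.2  -0.   -1.29  1.35]
collar 0.4919492868882604 -0.20948362413490149 0.06298954243623443 0.1267443276738876 3416
```

View pics/w2b.png

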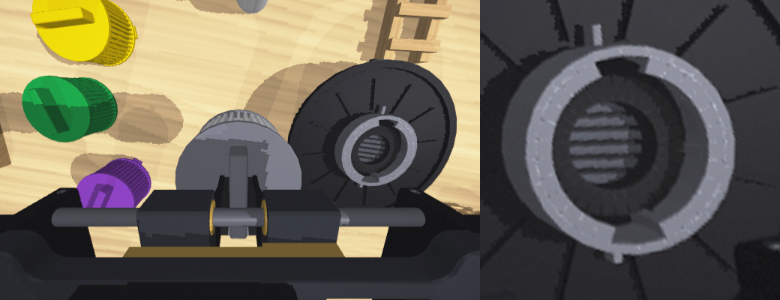

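```bash
python3 - <<'E'
from h import *
res=.0003;N=600
for n,z,cx,cy in(("w2r",None,0,0),("top",.1265,.4918,-.2090),("scene",.1275,.4935,-.2106)):
    q=cv2.imread("pics/w2r.png") if z is None else rect(cv2.imread(f"pics/{n}0.png"),n,cx,cy,z)
    g=cv2.cvtColor(q,cv2.COLOR_BGR2GRAY).astype(np.float32)
    a=np.radians(np.arange(-180,180,.5))
    prof=0
    for r in(.0485,.0495,.0505,.0515):
        # up=+x, left=+y
        mx=(N/2-r*np.sin(a)/res).astype(np.float32);my=(N/2-r*np.cos(a)/res).astype(np.float32)
        prof=prof+cv2.remap(g,mx[None],my[None],cv2.INTER_LINEAR)[0]/4
    th=(np.percentile(prof,70)+prof.min())/2
    lo=prof<th
    for c0 in(0,180):
        dd=(np.degrees(a)-c0+180)%360-180
        k=np.abs(dd)<35
        o=np.argsort(dd[k]);L=lo[k][o];D=dd[k][o]
        print(n,c0,"dark",D[L].min() if L.any() else None,D[L].max() if L.any() else None,"mean",D[L].mean(), L.sum()*.5)
    if z is None: print(np.round(prof[::6]).astype(int).tolist())
    # marks r 66-70
    pm=0
    for r in(.067,.069,.071):
        mx=(N/2-r*np.sin(a)/res).astype(np.float32);my=(N/2-r*np.cos(a)/res).astype(np.float32)
        pm=pm+cv2.remap(g,mx[None],my[None],cv2.INTER_LINEAR)[0]/3
    for c0 in(0,180):
        dd=(np.degrees(a)-c0+180)%360-180;k=np.abs(dd)<30
        print(" mark",c0,dd[k][pm[k].argmax()],pm[k].max())
S=np.load("w2S.npy");dx=S[:,0]-.492;dy=S[:,1]+.2095;r=np.hypot(dx,dy);a=np.degrees(np.arctan2(dy,dx))
L=(r>.048)&(r<.0535)
top=L&(np.abs(S[:,2]-.1268)<.003)
for c0 in(0,180):
    dd=(a[top]-c0+180)%360-180;dd=np.sort(dd[np.abs(dd)<40]);g=np.diff(dd);i=g.argmax();print("depth gap",c0,dd[i],dd[i+1],(dd[i]+dd[i+1])/2)
M=(r>.065)&(r<.074)&(S[:,2]>.108)
for c0 in(0,180):
    dd=(a[M]-c0+180)%360-180;dd=dd[np.abs(dd)<30];print("block",len(dd),np.median(dd) if len(dd) else 0)
E
```

```text
w2r 0 dark -10.0 21.0 mean 5.5 31.5
w2r 180 dark -10.0 21.0 mean 5.5 31.5
[70, 70, 70, 70, 71, 67, 61, 76, 138, 135, 136, 137, 135, 135, 137, 137, 138, 137, 138, 137, 142, 138, 139, 139, 144, 139, 140, 138, 151, 141, 141, 142, 150, 142, 142, 142, 145, 143, 144, 143, 155, 145, 145, 144, 153, 147, 147, 146, 149, 147, 148, 148, 162, 148, 147, 148, 140, 65, 43, 29, 29, 29, 29, 29, 29, 29, 29, 65, 147, 147, 146, 146, 147, 146, 146, 146, 145, 144, 144, 148, 143, 143, 143, 145, 146, 142, 141, 144, 142, 140, 141, 141, 139, 139, 140, 141, 147, 139, 139, 139, 135, 138, 138, 137, 146, 136, 137, 137, 154, 136, 136, 136, 141, 135, 135, 135, 131, 69, 70, 70]
 mark 0 16.0 142.4987
 mark 180 -7.0 80.67969
top 0 dark -9.5 20.0 mean 5.25 30.0
top 180 dark -9.0 20.0 mean 5.5 29.5
 mark 0 8.0 54.208336
 mark 180 2.5 60.654625
scene 0 dark -10.5 18.0 mean 3.75 29.0
scene 180 dark -7.0 20.0 mean 6.5 27.5
 mark 0 -29.5 57.338867
 mark 180 3.0 23.739584
depth gap 0 -10.02179862774068 21.798951219781657 5.888576296020489
depth gap 180 -11.2680287695662 20.64675498533836 4.689363107886081
block 13 5.0057062642212315
block 2 4.906028259415621
```

Wrist, top and depth views agree: the collar is at (0.492, -0.2095, 0.127) and the gap line is at about +5.5°. Moving to hover over the collar.

```bash
python3 -c "
from h import *
st()
plan((.491,-.2095,.275),5.5,0,11)"
```

```text
t 5.8 tcp [0.4757 0.029  0.3009] yaw 10.14 tilt [-2.e-04  1.e-04 -1.e+00] F [-0.5  0.9 -2.7] T [-0.04 -0.02 -0.01] w 0.0139 q [ 0.4   0.08 -0.2  -0.   -1.29  1.35]
[[0, -0.24, 2.16, 0.24, 0, 0, 0.0074], [0, -0.23, 2.16, 0.24, 0, 0, 0.0074], [0, -0.21, 2.16, 0.24, 0, 0, 0.0074], [0, -0.2, 2.16, 0.24, 0, 0, 0.0074], [0, -0.18, 2.16, 0.24, 0, 0, 0.0074], [0, -0.17, 2.17, 0.24, 0, 0, 0.0074], [0, -0.15, 2.17, 0.24, 0, 0, 0.0074], [0, -0.13, 2.17, 0.24, 0, 0, 0.0074], [0, -0.12, 2.17, 0.24, 0, 0, 0.0074], [0, -0.1, 2.17, 0.24, 0, 0, 0.0074], [0, -0.09, 2.17, 0.24, 0, 0, 0.0074]]
```

Emit:
move_arm(
  motion=[
    [0, -0.25, 1.1, 0.2, 0, 0, 0.0074],
    [0, -0.2, 2.2, 0.2, 0, 0, 0.0074],
    [0, -0.2, 2.2, 0.2, 0, 0, 0.0074],
    [0, -0.2, 2.2, 0.2, 0, 0, 0.0074],
    [0, -0.2, 2.2, 0.3, 0, 0, 0.0074],
    [0, -0.2, 2.2, 0.3, 0, 0, 0.0074],
    [0, -0.15, 2.2, 0.3, 0, 0, 0.0074],
    [0, -0.15, 2.2, 0.3, 0, 0, 0.0074],
    [0, -0.1, 2.2, 0.2, 0, 0, 0.0074],
    [0, -0.1, 2.2, 0.2, 0, 0, 0.0074],
    [0, -0.1, 2.0, 0.2, 0, 0, 0.0074],
    [0, 0, 1.0, 0, 0, 0, 0],
    [0, 0, 0, 0, 0, 0, 0],
    [0, 0, 0, 0, 0, 0, 0],
    [0, 0, 0, 0, 0, 0, 0],
  ],
)

```text
clock: 7.3
tcp_pos: [0.4898, -0.2103, 0.2752]
orientation: [-3.138, -0.15, -0.0]
contact_force: [0.7, 0.7, -3.2]
width: 0.0139
```

```bash
python3 - <<'E'
from h import *
st();st()
for n in("wrist","scene","top"):
    c=arm.calibration(n);p,d=arm.read_camera(n);cv2.imwrite(f"pics/{n}3.png",p[:,:,::-1]);np.save(f"{n}3d.npy",d)
    W=cloud(n,d,c);S=W.reshape(-1,3);S=S[np.isfinite(S).all(1)]
    # filter axis: pleated body / flange extents vs height
    F=S[(S[:,2]>.19)&(S[:,2]<.262)&(np.hypot(S[:,0]-.491,S[:,1]+.2095)<.063)]
    print(n,len(F))
    if len(F)>50: 
        from scipy.optimize import least_squares
        G=F[(F[:,2]<.255)]
        s=least_squares(lambda v:np.hypot(G[:,0]-v[0],G[:,1]-v[1])-v[2],[.491,-.2095,.055],loss="soft_l1",f_scale=.001);print(s.x,len(G))
    print(np.histogram(F[:,2],8)) if len(F) else 0
E
python3 -c "
import cv2,numpy as np
a=cv2.imread('pics/wrist3.png');b=cv2.imread('pics/scene3.png')[150:350,130:450]
cv2.imwrite('pics/b3.png',np.hstack([cv2.resize(a,(400,250)),cv2.resize(b,(400,250))]))"
```

```text
t 7.3 tcp [ 0.4898 -0.2103  0.2752] yaw 5.49 tilt [ 3.e-04  2.e-04 -1.e+00] F [ 0.7  0.7 -3.2] T [-0.03 -0.04 -0.05] w 0.0139 q [-0.1   0.19 -0.13 -0.   -1.25  1.77]
t 7.3 tcp [ 0.4898 -0.2103  0.2752] yaw 5.49 tilt [ 3.e-04  2.e-04 -1.e+00] F [ 0.7  0.7 -3.2] T [-0.03 -0.04 -0.05] w 0.0139 q [-0.1   0.19 -0.13 -0.   -1.25  1.77]
wrist 1144
[ 0.4863383  -0.20953143  0.05713296] 1143
(array([498, 100, 112, 102, 112,  90,  85,  45]), array([0.19007727, 0.19821495, 0.20635263, 0.21449032, 0.222628  ,
       0.23076568, 0.23890336, 0.24704104, 0.25517873]))
scene 1571
[ 0.48922116 -0.20884688  0.0547332 ] 1464
(array([291, 174, 179, 181, 194, 189, 200, 163]), array([0.19002594, 0.19900778, 0.20798962, 0.21697146, 0.2259533 ,
       0.23493514, 0.24391699, 0.25289883, 0.26188067]))
top 92
[ 0.49524219 -0.21193895  0.0594008 ] 92
(array([36,  9,  9, 11, 10,  4,  8,  5]), array([0.19031056, 0.19792457, 0.20553858, 0.2131526 , 0.22076661,
       0.22838062, 0.23599464, 0.24360865, 0.25122266]))
```

View pics/b3.png

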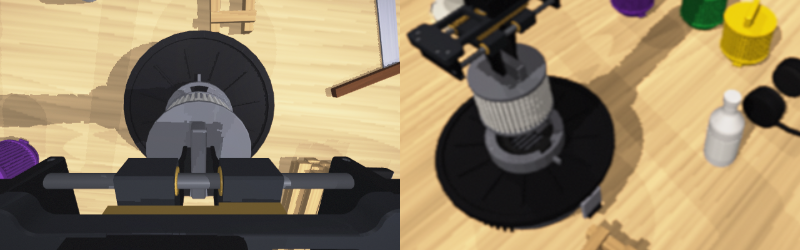

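```bash
python3 - <<'E'
from h import *
from scipy.optimize import least_squares
def fit(S,cx,cy,z0,z1,r):
    G=S[(S[:,2]>z0)&(S[:,2]<z1)&(np.hypot(S[:,0]-cx,S[:,1]-cy)<.062)]
    s=least_squares(lambda v:np.hypot(G[:,0]-v[0],G[:,1]-v[1])-r,[cx,cy],loss="soft_l1",f_scale=.001);return s.x,len(G)
S=cloud("scene",np.load("scene0d.npy")).reshape(-1,3);S=S[np.isfinite(S).all(1)]
S3=cloud("scene",np.load("scene3d.npy")).reshape(-1,3);S3=S3[np.isfinite(S3).all(1)]
for r in(.054,.055,.056):
    print(r,"scene filt on bench",fit(S,.467,.172,.035,.09,r),"now",fit(S3,.49,-.21,.20,.25,r))
c=arm.calibration("wrist");S=cloud("wrist",np.load("wrist3d.npy"),c).reshape(-1,3);S=S[np.isfinite(S).all(1)]
for r in(.054,.055,.056): print("wrist",fit(S,.49,-.21,.2,.25,r))
# cap now
for n,Q in(("scene",S3),("wrist",S)):
    F=Q[(Q[:,2]>.266)&(Q[:,2]<.278)&(np.hypot(Q[:,0]-.49,Q[:,1]+.21)<.062)]
    F=Q[(Q[:,2]>.266)&(Q[:,2]<.278)]; k=np.hypot(F[:,0]-.49,F[:,1]+.21)<.06;F=F[k]
    h=cv2.convexHull(F[:,:2].astype(np.float32))[:,0];print(n,len(F),np.median(F[:,2]),circ(h))
E
```

```text
0.054 scene filt on bench (array([0.46506614, 0.17378384]), 571) now (array([ 0.4897615 , -0.20915933]), 1043)
0.055 scene filt on bench (array([0.46422599, 0.17478702]), 571) now (array([ 0.48861407, -0.20856009]), 1043)
0.056 scene filt on bench (array([0.46339171, 0.17577736]), 571) now (array([ 0.4874607 , -0.20796749]), 1043)
wrist (array([ 0.48965275, -0.20925543]), 591)
wrist (array([ 0.48856783, -0.20935931]), 591)
wrist (array([ 0.48748298, -0.20946271]), 591)
scene 1721 0.2728001329985392 (np.float64(0.4930963431608626), np.float64(-0.21046201618524535), np.float64(0.055290132596112075))
wrist 10815 0.27179014271833996 (np.float64(0.49063210481136216), np.float64(-0.20921627518559505), np.float64(0.055482819455833346))
```

Emit:
move_arm(
  motion=[
    [0, 0.1, 0, 1.5, 0, 0, 0],
    [0, 0, 0, 1.5, 0, 0, 0],
    [0, 0, 0, 0.7, 0, 0, 0],
    [0, 0, 0, 0.3, 0, 0, 0],
    [0, 0, 0, 0.2, 0, 0, 0],
    [0, 0, 0, 0, 0, 0, 0],
    [0, 0, 0, 0, 0, 0, 0],
  ],
)

```text
clock: 8.15
tcp_pos: [0.4911, -0.211, 0.2336]
orientation: [3.138, 0.149, 0.002]
contact_force: [0.2, -0.4, -2.6]
width: 0.0134
```

```bash
python3 -c "
from h import *
st()"
```

```text
t 8.15 tcp [ 0.4911 -0.211   0.2336] yaw 5.43 tilt [ 1.1e-03 -3.0e-04 -1.0e+00] F [ 0.2 -0.4 -2.6] T [-0.08 -0.02  0.03] w 0.0134 q [-0.1   0.22 -0.2   0.   -1.15  1.77]
```

Emit:
move_arm(
  motion=[
    [0, 0, -0.05, 0.2, 0, 0, 0],
    [0, 0, 0, 0.2, 0, 0, 0],
    [0, 0, 0, 0, 0, 0, 0],
    [0, 0, 0, 0, 0, 0, 0],
  ],
)

```text
clock: 8.55
tcp_pos: [0.4908, -0.2104, 0.229]
orientation: [3.138, 0.149, -0.0]
contact_force: [-0.3, 0.7, -2.7]
width: 0.0141
```

Emit:
move_arm(
  motion=[
    [0, 0, 0, 0.2, 0, 0, 0],
    [0, 0, 0, 0.2, 0, 0, 0],
    [0, 0, 0, 0, 0, 0, 0],
    [0, 0, 0, 0, 0, 0, 0],
  ],
)

```text
clock: 8.95
tcp_pos: [0.4907, -0.2104, 0.2249]
orientation: [3.138, 0.149, -0.0]
contact_force: [-0.7, 0.6, -2.9]
width: 0.0141
```

```bash
python3 -c "
from h import *
st()"
```

```text
t 8.95 tcp [ 0.4907 -0.2104  0.2249] yaw 5.43 tilt [-2.e-04 -0.e+00 -1.e+00] F [-0.7  0.6 -2.9] T [-0.01 -0.05  0.07] w 0.0141 q [-0.1   0.23 -0.21  0.   -1.13  1.77]
```

No contact yet at an underside height of about 0.114, so the lugs are past the lip and in the gaps. Now I'll press in small steps.

Emit:
move_arm(
  motion=[
    [0, 0, 0, 0.2, 0, 0, 0],
    [0, 0, 0, 0, 0, 0, 0],
    [0, 0, 0, 0, 0, 0, 0],
  ],
)

```text
clock: 9.25
tcp_pos: [0.4911, -0.2106, 0.2238]
orientation: [3.137, 0.149, 0.002]
contact_force: [-0.3, -0.1, 1.6]
width: 0.0135
```

Emit:
move_arm(
  motion=[
    [0, 0, 0, 0.2, 0, 0, 0],
    [0, 0, 0, 0, 0, 0, 0],
    [0, 0, 0, 0, 0, 0, 0],
  ],
)

```text
clock: 9.55
tcp_pos: [0.4912, -0.2106, 0.2219]
orientation: [3.137, 0.149, 0.002]
contact_force: [-1.2, 1.3, 5.2]
width: 0.014
```

Emit:
move_arm(
  motion=[
    [0, 0, 0, 0.2, 0, 0, 0],
    [0, 0, 0, 0, 0, 0, 0],
    [0, 0, 0, 0, 0, 0, 0],
  ],
)

```text
clock: 9.85
tcp_pos: [0.4912, -0.2107, 0.2203]
orientation: [3.137, 0.149, 0.003]
contact_force: [-1.8, 1.1, 7.8]
width: 0.0137
```

Emit:
move_arm(
  motion=[
    [0, 0, 0, 0.2, 0, 0, 0],
    [0, 0, 0, 0, 0, 0, 0],
    [0, 0, 0, 0.1, 0, 0, 0],
    [0, 0, 0, 0, 0, 0, 0],
    [0, 0, 0, 0, 0, 0, 0],
  ],
)

```text
clock: 10.35
tcp_pos: [0.4914, -0.2107, 0.2183]
orientation: [3.137, 0.15, 0.004]
contact_force: [-3.2, 2.3, 10.6]
width: 0.014
```

Emit:
move_arm(
  motion=[
    [0, 0, 0, 0.05, 0, 0, 0],
    [0, 0, 0, 0, 0, 0, 0],
    [0, 0, 0, 0, 0, 0, 0],
  ],
)

```text
clock: 10.65
tcp_pos: [0.4914, -0.2108, 0.218]
orientation: [3.136, 0.15, 0.004]
contact_force: [-3.0, 2.6, 11.8]
width: 0.0136
```

```bash
python3 -c "
from h import *
st()"
```

```text
t 10.65 tcp [ 0.4914 -0.2108  0.218 ] yaw 5.47 tilt [ 0.0025 -0.0015 -1.    ] F [-3.   2.6 11.8] T [ 0.76  0.98 -0.02] w 0.0136 q [-0.1   0.23 -0.22  0.   -1.11  1.77]
```

Emit:
move_arm(
  motion=[
    [0, -0.05, -0.05, 0.1, 0, 0, 0],
    [0, 0, 0, 0.05, 0, 0, 0],
    [0, 0, 0, 0, 0, 0, 0],
    [0, 0, 0, 0, 0, 0, 0],
  ],
)

```text
clock: 11.05
tcp_pos: [0.4913, -0.2106, 0.2171]
orientation: [3.135, 0.15, 0.006]
contact_force: [-1.6, 1.3, 13.3]
width: 0.0141
```

```bash
python3 -c "
from h import *
st()"
```

```text
t 11.05 tcp [ 0.4913 -0.2106  0.2171] yaw 5.49 tilt [ 0.0038 -0.0023 -1.    ] F [-1.6  1.3 13.3] T [ 0.6   1.04 -0.04] w 0.0141 q [-0.1   0.23 -0.23  0.   -1.11  1.77]
```

Emit:
move_arm(
  motion=[
    [0, 0, 0, 0.05, 0, 0, 0],
    [0, 0, 0, 0, 0, 0, 0.05],
    [0, 0, 0, 0, 0, 0, 0.05],
    [0, 0, 0, 0, 0, 0, 0.05],
    [0, 0, 0, 0, 0, 0, 0.05],
    [0, 0, 0, 0, 0, 0, 0],
    [0, 0, 0, 0, 0, 0, 0],
  ],
)

```text
clock: 11.75
tcp_pos: [0.4922, -0.211, 0.2171]
orientation: [3.134, -0.162, 0.01]
contact_force: [-0.7, 0.1, 13.9]
width: 0.0139
```

```bash
python3 -c "
from h import *
st()"
```

```text
t 11.75 tcp [ 0.4922 -0.211   0.2171] yaw -5.92 tilt [ 0.0061 -0.0034 -1.    ] F [-0.7  0.1 13.9] T [0.27 0.62 0.1 ] w 0.0139 q [-0.1   0.23 -0.23  0.   -1.1   1.57]
```

Emit:
move_arm(
  motion=[
    [0, 0, 0, 0, 0, 0, 0.06],
    [0, 0, 0, 0, 0, 0, 0.06],
    [0, 0, 0, 0, 0, 0, 0.06],
    [0, 0, 0, 0, 0, 0, 0.06],
    [0, 0, 0, 0, 0, 0, 0.06],
    [0, 0, 0, 0, 0, 0, 0.06],
    [0, 0, 0, 0, 0, 0, 0.06],
    [0, 0, 0, 0, 0, 0, 0],
  ],
)

```text
clock: 12.55
tcp_pos: [0.4928, -0.2112, 0.2173]
orientation: [3.033, -0.813, 0.013]
contact_force: [-0.9, -0.3, 13.4]
width: 0.0138
```

```bash
python3 -c "
from h import *
st()"
```

```text
t 12.55 tcp [ 0.4928 -0.2112  0.2173] yaw -30.03 tilt [ 0.0075 -0.0039 -1.    ] F [-0.9 -0.3 13.4] T [0.03 0.33 0.12] w 0.0138 q [-0.1   0.23 -0.23  0.   -1.1   1.15]
```

Emit:
move_arm(
  motion=[
    [0, 0, 0, 0.04, 0, -0.008, 0],
    [0, 0, 0, 0, 0, 0, 0.06],
    [0, 0, 0, 0, 0, 0, 0.06],
    [0, 0, 0, 0, 0, 0, 0.06],
    [0, 0, 0, 0, 0, 0, 0.06],
    [0, 0, 0, 0, 0, 0, 0.06],
    [0, 0, 0, 0, 0, 0, 0.06],
    [0, 0, 0, 0, 0, 0, 0.06],
    [0, 0, 0, 0, 0, 0, 0],
  ],
)

```text
clock: 13.45
tcp_pos: [0.4933, -0.2113, 0.2172]
orientation: [-2.798, 1.428, -0.003]
contact_force: [-1.4, -0.2, 12.9]
width: 0.0141
```

```bash
python3 -c "
from h import *
st()"
```

```text
t 13.45 tcp [ 0.4933 -0.2113  0.2172] yaw -54.07 tilt [ 2.e-03 -3.e-04 -1.e+00] F [-1.4 -0.2 12.9] T [0.02 0.08 0.13] w 0.0141 q [-0.1   0.24 -0.22  0.   -1.11  0.73]
```

Emit:
move_arm(
  motion=[
    [0, 0, 0, 0.08, 0, 0, 0],
    [0, 0, 0, 0, 0, 0, 0.05],
    [0, 0, 0, 0, 0, 0, 0.05],
    [0, 0, 0, 0, 0, 0, 0.05],
    [0, 0, 0, 0, 0, 0, 0.05],
    [0, 0, 0, 0, 0, 0, 0],
  ],
)

```text
clock: 14.05
tcp_pos: [0.4934, -0.2114, 0.2167]
orientation: [-2.641, 1.699, -0.004]
contact_force: [0.1, 0.9, 14.5]
width: 0.014
```

```bash
python3 -c "
from h import *
st()"
```

```text
t 14.05 tcp [ 0.4934 -0.2114  0.2167] yaw -65.51 tilt [ 2.4e-03 -6.0e-04 -1.0e+00] F [ 0.1  0.9 14.5] T [0.05 0.14 0.23] w 0.014 q [-0.1   0.24 -0.22  0.   -1.11  0.53]
```

Emit:
move_arm(
  motion=[
    [0, 0, 0, 0, 0, 0, 0.04],
    [0, 0, 0, 0, 0, 0, 0.04],
    [0, 0, 0, 0, 0, 0, 0.03],
    [0, 0, 0, 0, 0, 0, 0],
  ],
)

```text
clock: 14.45
tcp_pos: [0.4934, -0.2114, 0.2167]
orientation: [-2.544, 1.841, -0.004]
contact_force: [0.1, -0.6, 13.8]
width: 0.0142
```

```bash
python3 -c "
from h import *
st()"
```

```text
t 14.45 tcp [ 0.4934 -0.2114  0.2167] yaw -71.79 tilt [ 2.4e-03 -6.0e-04 -1.0e+00] F [ 0.1 -0.6 13.8] T [0.04 0.12 0.29] w 0.0142 q [-0.1   0.24 -0.22  0.   -1.11  0.42]
```

Emit:
move_arm(
  motion=[
    [0, 0, 0, 0, 0, 0, 0.025],
    [0, 0, 0, 0, 0, 0, 0.02],
    [0, 0, 0, 0, 0, 0, 0],
  ],
)

```text
clock: 14.75
tcp_pos: [0.4935, -0.2114, 0.2167]
orientation: [-2.502, 1.898, -0.004]
contact_force: [-0.7, 0.6, 14.6]
width: 0.014
```

```bash
python3 -c "
from h import *
st()"
```

```text
t 14.75 tcp [ 0.4935 -0.2114  0.2167] yaw -74.36 tilt [ 2.4e-03 -7.0e-04 -1.0e+00] F [-0.7  0.6 14.6] T [-0.02  0.15  0.27] w 0.014 q [-0.1   0.24 -0.22  0.   -1.11  0.38]
```

Emit:
move_arm(
  motion=[
    [0, 0, 0, 0, 0, 0, 0.02],
    [0, 0, 0, 0, 0, 0, 0],
  ],
)

```text
clock: 14.95
tcp_pos: [0.4935, -0.2114, 0.2167]
orientation: [-2.483, 1.923, -0.004]
contact_force: [-0.9, 0.1, 13.7]
width: 0.0139
```

```bash
python3 -c "
from h import *
st()"
```

```text
t 14.95 tcp [ 0.4935 -0.2114  0.2167] yaw -75.5 tilt [ 2.5e-03 -6.0e-04 -1.0e+00] F [-0.9  0.1 13.7] T [-0.03  0.11  0.24] w 0.0139 q [-0.1   0.24 -0.22  0.   -1.11  0.36]
```

Emit:
move_arm(
  motion=[
    [0, 0, 0, 0, 0, 0, 0.02],
    [0, 0, 0, 0, 0, 0, 0],
  ],
)

```text
clock: 15.15
tcp_pos: [0.4934, -0.2114, 0.2167]
orientation: [-2.465, 1.947, -0.003]
contact_force: [-1.2, -0.1, 13.1]
width: 0.0138
```

```bash
python3 -c "
from h import *
st()"
```

```text
t 15.15 tcp [ 0.4934 -0.2114  0.2167] yaw -76.61 tilt [ 2.2e-03 -7.0e-04 -1.0e+00] F [-1.2 -0.1 13.1] T [0.09 0.13 0.37] w 0.0138 q [-0.1   0.24 -0.22  0.   -1.11  0.34]
```

Emit:
move_arm(
  motion=[
    [0, 0, 0, 0, 0, 0, 0.02],
    [0, 0, 0, 0, 0, 0, 0],
    [0, 0, 0, 0, 0, 0, 0],
  ],
)

```text
clock: 15.45
tcp_pos: [0.4931, -0.2114, 0.2166]
orientation: [-2.446, 1.971, -0.003]
contact_force: [-1.3, 0.3, 13.8]
width: 0.014
```

```bash
python3 -c "
from h import *
st()"
```

```text
t 15.45 tcp [ 0.4931 -0.2114  0.2166] yaw -77.71 tilt [ 1.6e-03 -8.0e-04 -1.0e+00] F [-1.3  0.3 13.8] T [-0.01  0.21  0.61] w 0.014 q [-0.1   0.24 -0.22  0.   -1.11  0.32]
```

The torque rose from about 0.25 to 0.61 N m at roughly 82° of turn, with the push held at about 17 N, so it is at the stop. I'll ease up 2 mm with the grip held, so the fingertips stay clear of the cap when it springs up, then open.

Emit:
move_arm(
  motion=[
    [0, 0, 0, -0.1, 0, 0, 0],
    [0, 0, 0, -0.1, 0, 0, 0],
    [0, 0, 0, 0, 0, 0, 0],
  ],
)

```text
clock: 15.75
tcp_pos: [0.4928, -0.2111, 0.2173]
orientation: [-2.445, 1.972, -0.0]
contact_force: [-0.3, -0.5, 9.9]
width: 0.0137
```

```bash
python3 -c "
from h import *
st()"
```

```text
t 15.75 tcp [ 0.4928 -0.2111  0.2173] yaw -77.75 tilt [ 3.e-04  2.e-04 -1.e+00] F [-0.3 -0.5  9.9] T [-0.16 -0.16  0.43] w 0.0137 q [-0.1   0.24 -0.22 -0.   -1.11  0.32]
```

Emit:
move_arm(
  motion=[
    [4.0, 0, 0, 0, 0, 0, 0],
    [4.0, 0, 0, -0.1, 0, 0, 0],
    [4.0, 0, 0, -0.2, 0, 0, 0],
    [4.0, 0, 0, -0.2, 0, 0, 0],
    [4.0, 0, 0, 0, 0, 0, 0],
  ],
)

```text
clock: 16.25
tcp_pos: [0.4902, -0.2099, 0.2189]
orientation: [2.442, -1.975, -0.013]
contact_force: [-0.8, 0.1, -0.6]
width: 0.0385
```

```bash
python3 - <<'E'
from h import *
st()
for n in("wrist","scene"):
    c=arm.calibration(n);p,d=arm.read_camera(n);cv2.imwrite(f"pics/{n}4.png",p[:,:,::-1]);np.save(f"{n}4d.npy",d)
    W=cloud(n,d,c);S=W.reshape(-1,3);S=S[np.isfinite(S).all(1)]
    F=S[(S[:,2]>.208)&(S[:,2]<.226)&(np.hypot(S[:,0]-.492,S[:,1]+.2095)<.06)]
    h=cv2.convexHull(F[:,:2].astype(np.float32))[:,0];print(n,len(F),"cap z",np.median(F[:,2]),circ(h))
    B=S[(S[:,2]>.234)&(S[:,2]<.25)&(np.hypot(S[:,0]-.492,S[:,1]+.2095)<.042)]
    if len(B)>20: print("bar",len(B),np.median(B[:,2]),cv2.minAreaRect(B[:,:2].astype(np.float32)))
E
python3 -c "
import cv2,numpy as np
a=cv2.imread('pics/wrist4.png');b=cv2.imread('pics/scene4.png')[150:350,130:450]
cv2.imwrite('pics/b4.png',np.hstack([cv2.resize(a,(400,250)),cv2.resize(b,(400,250))]))"
```

```text
t 16.25 tcp [ 0.4902 -0.2099  0.2189] yaw -77.94 tilt [-0.0073  0.0044 -1.    ] F [-0.8  0.1 -0.6] T [ 0.03 -0.04  0.01] w 0.0385 q [-0.1   0.24 -0.22 -0.   -1.13  0.31]
wrist 12959 cap z 0.21701645225681793 (np.float64(0.4925645274074219), np.float64(-0.21109409611346858), np.float64(0.05570934332422823))
bar 3012 0.24330593976400927 ((0.4926489591598511, -0.2113613486289978), (0.06298702210187912, 0.0537465363740921), 64.5798110961914)
scene 1241 cap z 0.21796531465956404 (np.float64(0.49474031880602276), np.float64(-0.21236236581011408), np.float64(0.05557305289591996))
bar 256 0.242867542497038 ((0.49750861525535583, -0.22817954421043396), (0.062136683613061905, 0.0415034256875515), 24.08350372314453)
```

View pics/b4.png

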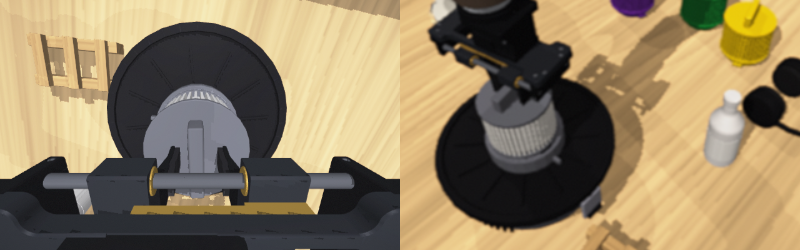

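The cap is at z 0.217, which puts the underside at 0.109, the lock height. The fingers are free with no force reading. Retracting straight up to check.

Emit:
move_arm(
  motion=[
    [4.0, 0, 0, -0.5, 0, 0, 0],
    [4.0, 0, 0, -1.0, 0, 0, 0],
    [4.0, 0, 0, -2.0, 0, 0, 0],
    [4.0, 0, 0, -3.0, 0, 0, 0],
    [4.0, 0, 0, -3.0, 0, 0, 0],
    [4.0, 0, 0, -3.0, 0, 0, 0],
    [4.0, 0, 0, -2.0, 0, 0, 0],
    [4.0, 0, 0, 0, 0, 0, 0],
    [4.0, 0, 0, 0, 0, 0, 0],
    [4.0, 0, 0, 0, 0, 0, 0],
  ],
)

```text
clock: 17.35
tcp_pos: [0.4908, -0.2103, 0.3632]
orientation: [2.441, -1.974, -0.016]
contact_force: [-0.4, 0.4, -0.2]
width: 0.0402
```

```bash
python3 - <<'E'
from h import *
st()
for n in("wrist","scene","top"):
    c=arm.calibration(n);p,d=arm.read_camera(n);cv2.imwrite(f"pics/{n}5.png",p[:,:,::-1]);np.save(f"{n}5d.npy",d)
    W=cloud(n,d,c);S=W.reshape(-1,3);S=S[np.isfinite(S).all(1)]
    F=S[(S[:,2]>.208)&(S[:,2]<.226)&(np.hypot(S[:,0]-.492,S[:,1]+.2095)<.06)]
    if len(F)<50: print(n,len(F));continue
    h=cv2.convexHull(F[:,:2].astype(np.float32))[:,0];print(n,len(F),"cap z",np.median(F[:,2]),circ(h))
    A=np.c_[F[:,:2]-[.492,-.21],np.ones(len(F))];k=np.abs(F[:,2]-np.median(F[:,2]))<.003;print(" plane slope",np.linalg.lstsq(A[k],F[k,2],rcond=None)[0])
    B=S[(S[:,2]>.236)&(S[:,2]<.25)&(np.hypot(S[:,0]-.492,S[:,1]+.2095)<.042)]
    if len(B)>20:
        r=cv2.minAreaRect(B[:,:2].astype(np.float32)); v=np.linalg.eigh(np.cov(B[:,:2].T))[1][:,1]
        print(" bar",len(B),np.median(B[:,2]),r,np.degrees(np.arctan2(v[1],v[0])))
E
python3 -c "
import cv2,numpy as np
a=cv2.imread('pics/wrist5.png');b=cv2.imread('pics/scene5.png')
cv2.imwrite('pics/b5.png',np.hstack([cv2.resize(a,(400,250)),cv2.resize(b,(400,250))]))"
```

```text
t 17.35 tcp [ 0.4908 -0.2103  0.3632] yaw -77.94 tilt [-0.0091  0.0048 -0.9999] F [-0.4  0.4 -0.2] T [ 0.09 -0.02  0.09] w 0.0402 q [-0.1   0.17  0.05 -0.   -1.47  0.31]
wrist 6281 cap z 0.21703132379124507 (np.float64(0.4927460089690463), np.float64(-0.21102563270950472), np.float64(0.05559083077857328))
 plane slope [0.00093521 0.00104508 0.21703076]
 bar 867 0.2433599593443752 ((0.49279820919036865, -0.2111811488866806), (0.01396302878856659, 0.07172594964504242), 13.278120040893555) 103.1010901158951
scene 1816 cap z 0.21805315970421563 (np.float64(0.4944002661509771), np.float64(-0.21215135041227404), np.float64(0.055833507524157805))
 plane slope [-0.0021694   0.00063342  0.21808409]
 bar 309 0.24392117010029712 ((0.4953422546386719, -0.21295680105686188), (0.014562946744263172, 0.07252579927444458), 12.09555721282959) 102.68343454536151
top 881 cap z 0.2162737241984185 (np.float64(0.4827406146763268), np.float64(-0.20956300588065457), np.float64(0.046880970823853875))
 plane slope [0.003194   0.0002532  0.21636507]
 bar 181 0.2427992978739013 ((0.4923359155654907, -0.2098284661769867), (0.014029585756361485, 0.07211155444383621), 13.371598243713379) 103.8059474645313
```

View pics/b5.png

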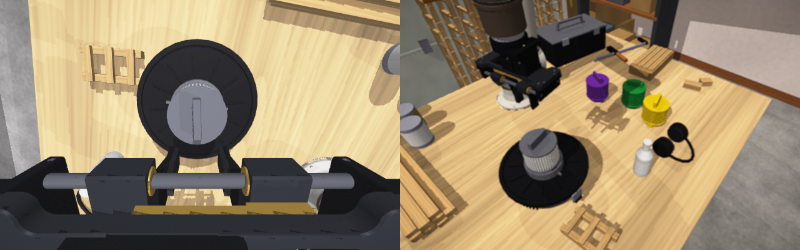

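The cartridge is level and its bar is at -77°, about 82° clockwise from the gap line. The cap is 90.3 mm above the collar's top face, where locked should give 90 mm. The bystanders and look-alikes look unmoved, so I'm handing in.

```bash
python3 -c "
from h import *
print(arm.job_done());st()"
```

```text
the job is handed in; nothing more can be done
None
the job is handed in; nothing more can be done
```

The filter is in the collar and, by my last checks, locked. I handed the job in at about 17.5 s, and no verdict was reported.

**What I did:** I gripped the grey and white cartridge by its bar and lined it up with the gap line at about +5.5°. The lugs went into the gaps with no contact force. I pressed to 16–17.5 N of spring force and turned it clockwise until the torque rose from about 0.25 to 0.61 N m, about 82° from the gaps. I then eased up 2 mm still gripping, so the fingertips stayed clear of the cap, opened the fingers and backed straight off.

**Last checks:**
- **Height:** the cap is 90.3 mm above the collar's top face in the wrist view; locked should be 90 mm.
- **Angle:** the bar is at -77°, about 82° clockwise from the gap line.
- **Level and clear:** the cap is level and the robot is touching nothing.
- **Other things:** the rest of the bench looked undisturbed by eye; I did not measure it.

**What disagreed:**
- The cameras differ by about 2 mm in absolute position.
- The top camera's final cap-circle fit was off because the arm partly hid the cap. Its bar angle and height still agreed with the other views.

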